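Plug the oil drum's sampling port and snap its spring cover shut

TASK

Stand the green plug in the drum's sampling port and let go of it, then tip the yellow spring cover past its snap point and let it spring over onto the plug by itself, without riding it down. Then bear down on the cover above the plug with a steady push of about 14 N for half a second, never more than 24 N on the cover, so that the plug goes fully home onto its stop, and leave the cover shut on it. Leave the other things where they are.

Things in the scene. Friction and masses are not known exactly. Their poses are not given: they have to be found in the camera images.
- drum: Squat dark navy steel drum, 205 mm across, fixed on the bench; origin at the centre of its underside, z up; head at 110 mm. On the head, centred, an aluminium port block 64 x 64 mm, 30 mm tall. The yellow cover is hinged on the drum's +y side and opens outward over that side. Put the plug in with the fingers closing along the drum's x axis, to clear the hinge brackets.
- hinge (a point): Middle of the cover's hinge line, which runs along the drum's x axis; at drum point (0, 60, 181) mm. Two steel brackets hold it, at x = +-29 mm, each 6 mm thick, 22 mm in y, top at 190 mm.
- port (a point): Centre of the port's mouth, on the port block, 140 mm above the bench, axes as the drum's. Round hole, 29 mm across, 3 mm chamfer. In it a rubber seat (14 N sliding drag, no return spring) starts 16 to 18 mm down; under it a rigid stop pin, screwed anywhere from 20 to 29 mm down and not measured. A plug set in gently rests on the seat; pushed home it bottoms on the pin.
- plug: Green plug, 90 g, upright in a fixed steel tray (floor 4 mm, rim 16 mm high) with a blue and a red spare; the three change places. Origin: centre of its underside, z up. From below: black stem 26 mm across, 30 mm long, chamfered foot; flange 40 mm across, 5 mm thick; round grip 22 mm across, 28 mm tall. Home: bottomed on the stop pin, flange 1 to 10 mm above the block.
- cover (a joint): Angle of the yellow spring cover (rad): 0 open on its stop, leaning back 115 degrees from shut; grows as it tips over the port; 1.84 to 1.88 on a plug resting on the seat; 1.91 to 2.07 on a plug that is home. A damped over-centre spring (0.2 N m near the stops) drives it both ways from a snap point at 0.6 to 0.85, then it runs ahead of a slow finger. Nothing may push it from 1.5 until it lies on the plug.
- cover_edge (a point): Middle of the cover's free edge (black band), mid-thickness, 100 mm from the hinge line; plate 46 mm wide, 5 mm thick, about 0.2 kg. Open, the edge is 91 mm above the hinge line and 42 mm outside it (towards drum +y). Push it from outside towards drum -y, 2 to 5 N at the edge.
- cover_pad (a point): Point on the cover's outer face 60 mm from the hinge line, above the plug's axis when shut: the place to bear down. With the cover lying on the unpressed plug it is 187 to 192 mm above the bench; home, 179 to 188 mm, not known beforehand. Straight down here 5 to 8 N overcomes the seat's drag; when the plug bottoms the force rises steeply.
- spare_blue: Blue spare plug, stem 38 mm (too thick for the port), flange 44 mm, otherwise as the green one; leave alone.
- spare_red: Red spare plug, stem 38 mm (too thick for the port); leave alone.
- jar_amber: Amber sample jar, 48 mm across, 85 mm tall; leave alone.
- jar_clear: Green-glass sample jar, 48 mm across, 85 mm tall; leave alone.
- wrench: Steel wrench lying flat, 160 mm long; leave alone.
- sampler: Sampling pump lying down, yellow grip and green collar on a clear barrel, 235 mm long, 44 mm across; leave alone.
- cup: White plastic cup, 72 mm across, 80 mm tall; leave alone.
There are look-alikes about, which are no part of the job. Several things have the shape of the plug; the one meant has the colours described above.

How it is judged:
By the outcome, as a careful person would: the job done as asked, in the order asked, and still so for the second after the job is handed in, with the robot touching nothing.
It also fails if it takes over 67 s, if anything falls off the work surface, if the arm or the gripper's body presses on something with over 40 N, if the wrist force passes 120 N, or if a joint passes its speed limit or range.

ROBOT

A 7-joint arm with a two-finger parallel gripper is mounted at the origin on the work surface. World frame = base frame: x ahead of the robot, y to its left, z up, the work surface at z = 0. Lengths are in m, angles in rad, forces in N, time in s.
With the tool pointing down it reaches from about 0.4 to 0.85 m from the base axis. Payload 10.4 kg.
Tool frame: the origin (TCP) lies midway between the tips of the shut fingers; the grasp point (between the pads) lies 19 mm behind it; z points along the fingers, y is the line along which they close (so a half turn about z gives the same grasp; the last joint's range is limited). The gripper opens to 87 mm and grips with 3 to 60 N. Pads are 19 mm wide; open, the fingers measure 117 mm over their backs; the gripper's body (75 mm by 190 mm) begins 51 mm behind the grasp point.
Start: joints at [1.128, 0.332, -0.065, 1.46, 0.022, 1.35, -0.088], TCP at [0.255, -0.571, 0.223] pointing down, gripper open.
Joint ranges: [-2.6, 2.6], [-0.5, 2.12], [-1.47, 1.34], [0.16, 2.42], [-1.27, 4.41], [0.06, 2.06], [-2.6, 2.6]. Speed limits (rad/s): [2.22, 2.22, 2.79, 2.79, 3.14, 3.14, 3.14].

INTERFACE

Orientations are given as a unit quaternion [x, y, z, w].
In Python, from bench import r gives the robot as it stands.
- The arm moves only by the tool arm_command, never from a script. Its arguments are lists of equal length, an entry for each row: "xyz": the shift along the world's x, y, z in m, a list of three; "rot": the turn, a rotation vector about the world's x, y, z in rad, a list of three. In form: {"xyz": [[tx, ty, tz], ...], "rot": [[ax, ay, az], ...]}. A call has 1 to 20 rows; each row is the pose to reach, as a shift and turn from the pose commanded when the call began; what a row does not reach only later rows make up. A row lasts 1/12 s, in which the tool goes at most 41.7 mm and 7.16 degrees, less where a joint would pass 70% of its speed; a pose out of reach is approached as far as the arm can. A call with a gripper value outside its range is refused whole. "grip" is the opening, from 0 (shut) to 1 (fully open), set as the call begins (left out, the last holds). The fingers move at their own pace and stop on an object; "squeeze" is the grip in N (left out, the last holds). Time passes only in rows, so rows that repeat a pose let the fingers close. It gives the time, the measured TCP pose, the force, the opening and the grip force at its end, in the units of the state.
- r.read_state(): the state, without advancing time (a new reading comes with each control period).
- r.camera(name): name is "scene" or "side" or "wrist"; returns the picture (384x512x3 uint8, red, green, blue); there is no depth.
- r.camera_model(name): a dict with "fx", "fy", "cx", "cy" (pixels), "T" (4x4, takes a point from camera to world coordinates). Camera axes: x right, y up, looking along -z (the intrinsics and any distortion apply to the point x, -y, -z); pixel columns grow to the right and rows downward; lengths in m; the calibration is good to about 2 mm. A picture is of the moment at which its call begins: read the wrist's pose just before it. camera_model takes no time and is no camera call; for the wrist camera it gives the pose at the moment of the call.
- r.close_job(): hands the job in; it is judged then, once.
Trained networks look in the newest picture that a camera, given by its name, has taken for a name from the list of things; names that differ only in an ending like _2 or _b are one class to them, and where a whole thing is asked for, a point or a joint stands for the part that bears it (a point fixed in the world has none). Each returns a list of dicts, best first, with "conf" (0 to 1); they miss things now and then, are a little off and sometimes report something else, mostly with a low value. They report only what shows in the picture. A call takes as long as a camera call. They do not tell look-alikes from the thing itself.
- r.look_for(label, camera): "at" ([x, y, z] in m, in the coordinates of the camera as it stood for that picture, good to about 4 mm: the middle of the surface that is visible of it).
- r.spot_point(label, camera): "at" ([x, y, z] in m, in the coordinates of the camera as it stood for that picture, good to about 4 mm: a listed point, or the origin of a listed thing).
The state is a dict: "time": time; "joint_positions": joint angles; "joint_vel": joint speeds; "joint_torque": joint torques, N m; "ee_pos": TCP position; "eef_rot": TCP orientation; "ft_force": force on the tool from outside, world axes, zero at the start; "torque": the same for the moment, N m; "width": finger opening in m; "grip_force": force on a finger pad.
Only numpy, scipy, OpenCV 4.12 (cv2) and the standard library are available. Lean on these libraries where they do the work, as an engineer would, in place of code of your own. Each camera call takes 0.05 s, during which the arm holds its last target. There are 200 camera calls.

## Working session

There is one attempt and no reset: what is moved stays moved. The work goes in short steps, Python scripts to look and compute and a tool call to move; the robot and the scene stay as the last step left them, time stands still between calls to the robot, and variables do not carry over. Pictures are saved under pics/ and viewed, at most 10 in all, crops included, and the job is handed in when it is done.

Besides the shell and the picture viewer there is one more tool, called by a JSON object that holds its "name" and its "arguments", one argument or row to a line. arm_command: Moves the arm, as the interface text tells. Its arguments: {"type":"object","properties":{"xyz":{"type":"array"},"rot":{"type":"array"},"grip":{"type":"number"},"squeeze":{"type":"number"}},"required":["xyz","rot"]}

```bash
mkdir -p pics
cat > h.py <<'E'
import numpy as np, cv2
from bench import r
def world(cam,p):
    T=np.array(r.camera_model(cam)["T"]); return (T@np.append(p,1))[:3]
def px(cam,P):
    m=r.camera_model(cam); T=np.array(m["T"]); p=np.linalg.inv(T)@np.append(P,1)
    return m["cx"]+m["fx"]*p[0]/-p[2], m["cy"]+m["fy"]*(-p[1])/-p[2]
def ray(cam,u,v,z):
    m=r.camera_model(cam); T=np.array(m["T"]); d=T[:3,:3]@np.array([(u-m["cx"])/m["fx"],-(v-m["cy"])/m["fy"],-1]); o=T[:3,3]
    return o+d*(z-o[2])/d[2]
def snap(cam,name):
    im=r.camera(cam); cv2.imwrite("pics/"+name,im[:,:,::-1]); return im
def find(cam,label,f="spot_point",n=3):
    for d in getattr(r,f)(label,cam)[:n]:
        w=world(cam,d["at"]); print(cam,f,label,round(d["conf"],2),w.round(3),np.round(px(cam,w)))
E
python3 - <<'E'
from h import *
a=snap("scene","a.png")
for l in ["drum","port","hinge","cover_edge","plug","spare_blue","spare_red"]: find("scene",l)
b=snap("side","b.png")
for l in ["drum","port","hinge","cover_edge","plug"]: find("side",l)
print({k:v for k,v in r.camera_model("scene").items() if k!="T"})
s=r.read_state();print(s["time"],s["ee_pos"],s["eef_rot"],s["ft_force"])
cv2.imwrite("pics/ab.png",cv2.resize(np.vstack([a,b])[:,:,::-1],(400,600)) if 0 else np.hstack([a,b])[:,:,::-1][:, :])
E
```

```text
scene spot_point drum 0.96 [0.51  0.082 0.002] [293. 207.]
scene spot_point port 0.76 [0.513 0.08  0.137] [296. 179.]
scene spot_point hinge 0.64 [0.53  0.137 0.181] [317. 169.]
scene spot_point hinge 0.5 [ 0.739 -0.091 -0.001] [262. 283.]
scene spot_point hinge 0.36 [0.548 0.177 0.272] [338. 147.]
scene spot_point cover_edge 0.71 [0.549 0.178 0.273] [338. 147.]
scene spot_point cover_edge 0.56 [0.545 0.162 0.232] [330. 158.]
scene spot_point plug 0.72 [ 0.507 -0.297  0.003] [175. 234.]
scene spot_point plug 0.46 [ 0.572 -0.41  -0.   ] [140. 261.]
scene spot_point plug 0.43 [ 0.508  0.083 -0.002] [293. 208.]
scene spot_point spare_blue 0.71 [ 0.471 -0.138  0.005] [223. 213.]
scene spot_point spare_blue 0.53 [0.547 0.176 0.271] [337. 147.]
scene spot_point spare_red 0.67 [ 0.491 -0.219  0.006] [199. 223.]
side spot_point drum 0.67 [0.509 0.079 0.   ] [246. 269.]
side spot_point drum 0.37 [0.544 0.177 0.276] [216. 211.]
side spot_point port 0.73 [0.509 0.082 0.141] [246. 235.]
side spot_point hinge 0.77 [0.53  0.138 0.183] [229. 233.]
side spot_point cover_edge 0.47 [0.545 0.177 0.276] [216. 211.]
side spot_point plug 0.5 [ 0.506 -0.305  0.008] [295. 207.]
side spot_point plug 0.5 [ 0.571 -0.406  0.002] [290. 192.]
{'fx': 432.68028101147416, 'fy': 432.68028101147416, 'cx': 246.97545065259374, 'cy': 185.51281154473673}
0.7 [ 0.25475858 -0.57074987  0.22260241] [9.78053842e-01 2.08352289e-01 3.17215406e-05 6.45601323e-05] [0.09752515 1.04748881 0.23542912]
```

View pics/a.png

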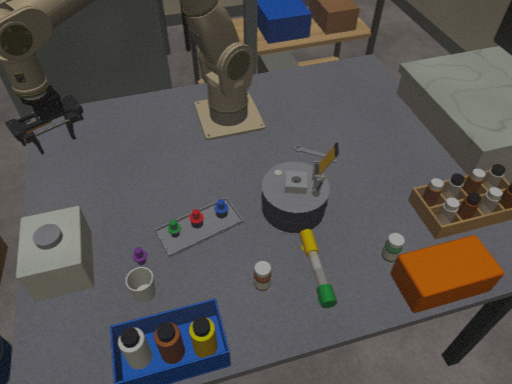

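View pics/b.png

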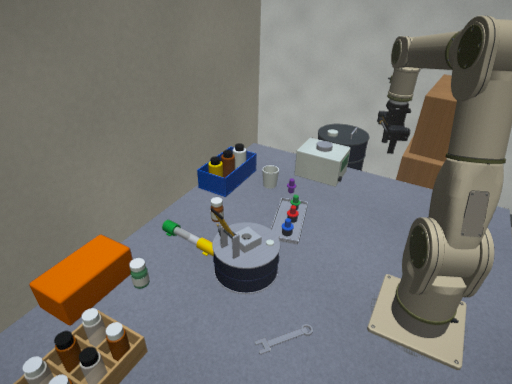

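Scene picture: there are four plug-shaped things, green (174,228), red (196,217) and blue (221,208) in the tray, and purple (140,256) loose on the bench. The green one in the tray fits the description. The yellow sampler's green collar is not a plug. Drum yaw is about -0.36 rad, from the hinge and cover-edge points. I'm going above the green plug, turned so the fingers close along the drum's x, and will confirm from there.

{"name": "arm_command", "arguments": {
  "xyz": [
    [0.03, 0.03, 0],
    [0.06, 0.06, 0],
    [0.09, 0.09, 0],
    [0.12, 0.12, 0],
    [0.15, 0.15, 0],
    [0.18, 0.18, 0],
    [0.21, 0.21, 0],
    [0.23, 0.24, 0],
    [0.25, 0.26, 0],
    [0.252, 0.271, 0],
    [0.252, 0.271, 0],
    [0.252, 0.271, 0]
  ],
  "rot": [
    [0, 0, 0.08],
    [0, 0, 0.16],
    [0, 0, 0.24],
    [0, 0, 0.32],
    [0, 0, 0.4],
    [0, 0, 0.48],
    [0, 0, 0.56],
    [0, 0, 0.64],
    [0, 0, 0.72],
    [0, 0, 0.79],
    [0, 0, 0.79],
    [0, 0, 0.79]
  ],
  "grip": 0.7
}}

```text
time: 1.7
ee_pos: [0.5066, -0.3, 0.2226]
eef_rot: [0.823, 0.568, -0.0, 0.0]
ft_force: [-0.4, -1.2, -0.3]
width: 0.0609
grip_force: 0.0
```

Run:
```python
from h import *
s=r.read_state();print(s["time"],s["ee_pos"],s["eef_rot"],s["joint_positions"])
a=snap("wrist","w1.png")
for l in ["plug","spare_red","spare_blue"]: find("wrist",l)
for l in ["plug","spare_red"]: find("wrist",l,"look_for")
```

```text
1.7 [ 0.50658961 -0.29999152  0.22261346] [ 8.23015598e-01  5.68018735e-01 -1.53576661e-04  1.35847775e-04] [ 0.76228454  0.27648465 -0.36974893  1.54590369  0.10197002  1.33814408
  0.01921184]
wrist spot_point plug 0.89 [ 0.57  -0.403 -0.002] [330. 222.]
wrist spot_point plug 0.75 [ 0.504 -0.295  0.005] [256. 166.]
wrist spot_point spare_red 0.81 [ 0.484 -0.221  0.008] [217. 115.]
wrist spot_point spare_blue 0.91 [ 0.471 -0.14   0.007] [178.  49.]
wrist look_for plug 0.76 [ 0.505 -0.29   0.037] [255. 167.]
wrist look_for plug 0.61 [ 0.573 -0.391  0.034] [337. 224.]
wrist look_for spare_red 0.96 [ 0.489 -0.22   0.042] [217. 113.]
```

View pics/w1.png

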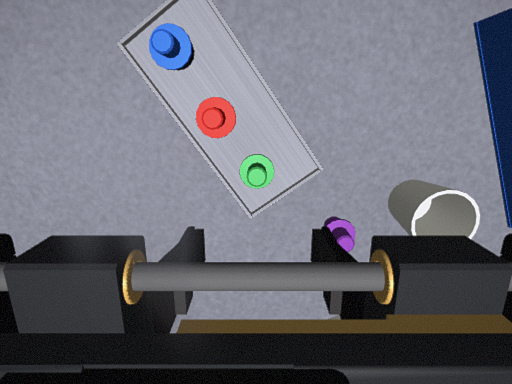

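The wrist picture shows green at (257,173), red at (216,116) and blue at (171,45) in the tray. The purple look-alike is outside it at (341,233). I'll fit the green one by colour and check it in an enlarged crop.

Run:
```python
from h import *
a=cv2.imread("pics/w1.png"); h=cv2.cvtColor(a,cv2.COLOR_BGR2HSV)
m=cv2.inRange(h,(45,60,40),(80,255,255)); m[:140]=0;m[200:]=0
c=max(cv2.findContours(m,cv2.RETR_EXTERNAL,cv2.CHAIN_APPROX_NONE)[0],key=cv2.contourArea)
(u,v),R=cv2.minEnclosingCircle(c); print(u,v,R,"flange",ray("wrist",u,v,.037), 0.02*r.camera_model("wrist")["fx"]/(np.array(r.camera_model("wrist")["T"])[2,3]-.037))
print("top guess", ray("wrist",257,177,.067))
cv2.imwrite("pics/w1c.png",cv2.resize(a[130:220,200:300],None,fx=6,fy=6,interpolation=cv2.INTER_CUBIC))
```

```text
256.3978576660156 170.9629364013672 17.51681137084961 flange [ 0.50571622 -0.2943407   0.037     ] 17.758491792299747
top guess [ 0.50626773 -0.29502323  0.067     ]
```

View pics/w1c.png

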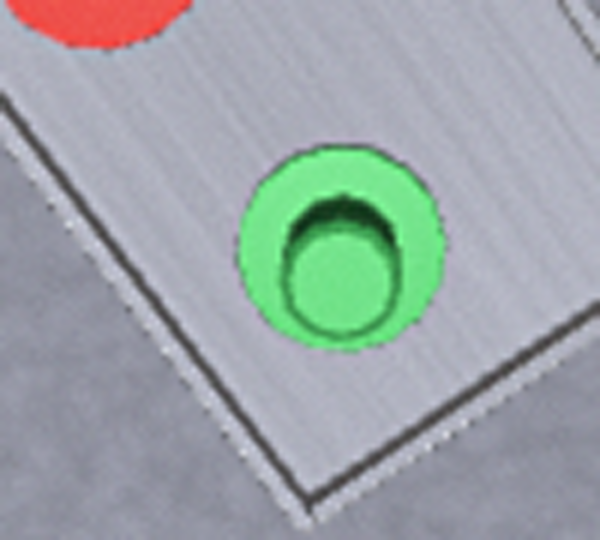

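The crop confirms the green plug: flange centre (0.506,-0.294), and its radius of 17.5 px matches the expected 17.8. Now I'll go down and grip it above the flange.

{"name": "arm_command", "arguments": {
  "xyz": [
    [-0.001, 0.006, -0.03],
    [-0.001, 0.006, -0.07],
    [-0.001, 0.006, -0.11],
    [-0.001, 0.006, -0.14],
    [-0.001, 0.006, -0.16],
    [-0.001, 0.006, -0.17],
    [-0.001, 0.006, -0.179],
    [-0.001, 0.006, -0.179]
  ],
  "rot": [
    [0, 0, 0],
    [0, 0, 0],
    [0, 0, 0],
    [0, 0, 0],
    [0, 0, 0],
    [0, 0, 0],
    [0, 0, 0],
    [0, 0, 0]
  ]
}}

```text
time: 2.67
ee_pos: [0.5053, -0.2939, 0.0427]
eef_rot: [0.823, 0.568, -0.0, -0.001]
ft_force: [0.2, 1.1, -0.2]
width: 0.0607
grip_force: 0.0
```

{"name": "arm_command", "arguments": {
  "xyz": [
    [0, 0, 0],
    [0, 0, 0],
    [0, 0, 0],
    [0, 0, 0],
    [0, 0, 0],
    [0, 0, 0],
    [0, 0, 0]
  ],
  "rot": [
    [0, 0, 0],
    [0, 0, 0],
    [0, 0, 0],
    [0, 0, 0],
    [0, 0, 0],
    [0, 0, 0],
    [0, 0, 0]
  ],
  "grip": 0.1,
  "squeeze": 20
}}

```text
time: 3.25
ee_pos: [0.5059, -0.2938, 0.0438]
eef_rot: [0.823, 0.569, 0.0, 0.0]
ft_force: [-0.3, -1.1, -0.3]
width: 0.0225
grip_force: 0.9
```

{"name": "arm_command", "arguments": {
  "xyz": [
    [0, 0, 0.01],
    [0, 0, 0.03],
    [0, 0, 0.06],
    [0, 0, 0.1],
    [0, 0.01, 0.14],
    [0, 0.04, 0.17],
    [-0.002, 0.075, 0.19],
    [-0.004, 0.11, 0.2],
    [-0.006, 0.145, 0.21],
    [-0.008, 0.18, 0.21],
    [-0.01, 0.215, 0.21],
    [-0.012, 0.25, 0.21],
    [-0.013, 0.28, 0.21],
    [-0.013, 0.305, 0.21],
    [-0.013, 0.32, 0.21],
    [-0.013, 0.328, 0.21],
    [-0.013, 0.328, 0.21],
    [-0.013, 0.328, 0.21]
  ],
  "rot": [
    [0, 0, 0],
    [0, 0, 0],
    [0, 0, 0],
    [0, 0, 0],
    [0, 0, 0],
    [0, 0, 0],
    [0, 0, 0],
    [0, 0, 0],
    [0, 0, 0],
    [0, 0, 0],
    [0, 0, 0],
    [0, 0, 0],
    [0, 0, 0],
    [0, 0, 0],
    [0, 0, 0],
    [0, 0, 0],
    [0, 0, 0],
    [0, 0, 0]
  ]
}}

```text
time: 4.75
ee_pos: [0.4927, 0.0335, 0.2538]
eef_rot: [0.823, 0.569, -0.0, 0.0]
ft_force: [0.0, -0.3, -1.1]
width: 0.0213
grip_force: 19.9
```

Run:
```python
from h import *
s=r.read_state();print(s["time"],s["ee_pos"],s["width"],s["grip_force"],s["ft_force"])
a=snap("wrist","w2.png")
for l in ["port","hinge","cover_edge","drum","plug"]: find("wrist",l,n=2)
```

```text
4.75 [0.49274574 0.03349554 0.25377467] 0.021328972897001593 19.859883003318828 [ 0.02284143 -0.29264382 -1.05809588]
wrist spot_point port 0.8 [0.51  0.075 0.14 ] [260. 143.]
wrist spot_point hinge 0.64 [0.531 0.137 0.178] [258.  56.]
wrist spot_point drum 0.87 [ 0.509  0.083 -0.002] [257. 126.]
wrist spot_point plug 0.68 [0.491 0.033 0.214] [257. 222.]
```

View pics/w2.png

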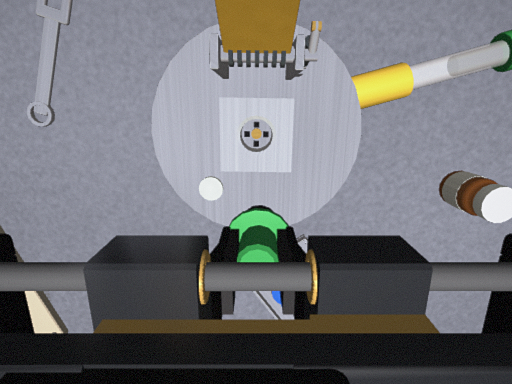

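The wrist picture shows the plug held at (257,222), the block centred near (257,134) with the port hole at (256,134), and the cover open behind it. Next I'll fit the block and hole.

Run:
```python
from h import *
a=cv2.imread("pics/w2.png"); g=cv2.cvtColor(a,cv2.COLOR_BGR2GRAY)
print(g[134,200:310:4],g[80:190:4,235])
m=cv2.inRange(cv2.GaussianBlur(g,(3,3),0),188,255); m[:88]=0;m[178:]=0;m[:,:210]=0;m[:,304:]=0
c=max(cv2.findContours(m,cv2.RETR_EXTERNAL,cv2.CHAIN_APPROX_NONE)[0],key=cv2.contourArea)
q=cv2.minAreaRect(c);print(q)
P=np.array([ray("wrist",*p,.14) for p in cv2.boxPoints(q)]);print(P.round(4),P.mean(0).round(4));e=P[1:]-P[:-1];print(np.linalg.norm(e,axis=1),np.degrees(np.arctan2(e[:,1],e[:,0])))
cs=cv2.HoughCircles(g[100:170,222:292],cv2.HOUGH_GRADIENT,1,30,param1=100,param2=12,minRadius=11,maxRadius=22)
if cs is not None:
  for x,y,R in cs[0][:3]: print("hole",x+222,y+100,R,ray("wrist",x+222,y+100,.14).round(4))
m=r.camera_model("wrist");print(.0145*m["fx"]/(np.array(m["T"])[2,3]-.14))
s=r.read_state();print(s["ee_pos"])
```

```text
[177 188 186 178 185 207 201 207 201 213 132 102  25 168 169 166  29 110
 138 205 209 211 204 199 179 176 175 173] [177 179 176 179 174 204 209 209 207 212 210 207 209 211 211 211 212 212
 213 214 211 213 208 177 177 180 175 177]
((256.5, 134.5), (74.99998474121094, 74.99998474121094), -0.0)
[[0.4657 0.0645 0.14  ]
 [0.4908 0.1245 0.14  ]
 [0.5505 0.1019 0.14  ]
 [0.5294 0.0404 0.14  ]] [0.5091 0.0828 0.14  ]
[0.06502477 0.06385829 0.06501145] [  67.26879996  -20.77605761 -108.92980738]
hole 255.5 133.5 14.7 [0.509  0.0849 0.14  ]
16.233367882912958
[0.4928041  0.03336475 0.25350465]
```

{"name": "arm_command", "arguments": {
  "xyz": [
    [0.005, 0.015, 0],
    [0.01, 0.03, -0.01],
    [0.014, 0.042, -0.025],
    [0.0163, 0.049, -0.04],
    [0.0163, 0.049, -0.055],
    [0.0163, 0.049, -0.062],
    [0.0163, 0.049, -0.066],
    [0.0163, 0.049, -0.07],
    [0.0163, 0.049, -0.074],
    [0.0163, 0.049, -0.074]
  ],
  "rot": [
    [0, 0, 0],
    [0, 0, 0],
    [0, 0, 0],
    [0, 0, 0],
    [0, 0, 0],
    [0, 0, 0],
    [0, 0, 0],
    [0, 0, 0],
    [0, 0, 0],
    [0, 0, 0]
  ]
}}

```text
time: 5.88
ee_pos: [0.5091, 0.0829, 0.1794]
eef_rot: [0.823, 0.568, -0.0, 0.0]
ft_force: [-0.7, -0.5, -0.6]
width: 0.0213
grip_force: 19.9
```

{"name": "arm_command", "arguments": {
  "xyz": [
    [0, 0, -0.002],
    [0, 0, -0.004],
    [0, 0, -0.006],
    [0, 0, -0.007]
  ],
  "rot": [
    [0, 0, 0],
    [0, 0, 0],
    [0, 0, 0],
    [0, 0, 0]
  ]
}}

```text
time: 6.22
ee_pos: [0.5091, 0.0832, 0.1725]
eef_rot: [0.823, 0.569, 0.0, 0.0]
ft_force: [0.2, 0.9, -2.4]
width: 0.0211
grip_force: 19.9
```

{"name": "arm_command", "arguments": {
  "xyz": [
    [0, 0, -0.002],
    [0, 0, -0.004],
    [0, 0, -0.006],
    [0, 0, -0.007],
    [0, 0, -0.007]
  ],
  "rot": [
    [0, 0, 0],
    [0, 0, 0],
    [0, 0, 0],
    [0, 0, 0],
    [0, 0, 0]
  ]
}}

```text
time: 6.63
ee_pos: [0.5089, 0.0832, 0.1653]
eef_rot: [0.823, 0.569, -0.0, -0.0]
ft_force: [0.6, -0.5, -1.6]
width: 0.021
grip_force: 19.9
```

{"name": "arm_command", "arguments": {
  "xyz": [
    [0, 0, -0.0007],
    [0, 0, -0.0013],
    [0, 0, -0.0013]
  ],
  "rot": [
    [0, 0, 0],
    [0, 0, 0],
    [0, 0, 0]
  ]
}}

```text
time: 6.88
ee_pos: [0.5091, 0.0832, 0.1642]
eef_rot: [0.823, 0.569, 0.0, 0.0]
ft_force: [0.2, -0.8, -1.3]
width: 0.021
grip_force: 19.9
```

{"name": "arm_command", "arguments": {
  "xyz": [
    [0, 0, -0.0007],
    [0, 0, -0.0012],
    [0, 0, -0.0012]
  ],
  "rot": [
    [0, 0, 0],
    [0, 0, 0],
    [0, 0, 0]
  ]
}}

```text
time: 7.13
ee_pos: [0.509, 0.0833, 0.163]
eef_rot: [0.823, 0.569, -0.0, 0.0]
ft_force: [0.5, -0.8, -1.5]
width: 0.0215
grip_force: 19.9
```

{"name": "arm_command", "arguments": {
  "xyz": [
    [0, 0, -0.0006],
    [0, 0, -0.0006],
    [0, 0, -0.0006],
    [0, 0, -0.0006],
    [0, 0, -0.0006],
    [0, 0, -0.0006]
  ],
  "rot": [
    [0, 0, 0],
    [0, 0, 0],
    [0, 0, 0],
    [0, 0, 0],
    [0, 0, 0],
    [0, 0, 0]
  ],
  "grip": 0.55
}}

```text
time: 7.63
ee_pos: [0.5091, 0.0833, 0.1625]
eef_rot: [0.823, 0.569, 0.0, 0.0]
ft_force: [0.1, 0.1, -0.2]
width: 0.0462
grip_force: 0.0
```

{"name": "arm_command", "arguments": {
  "xyz": [
    [0, 0, 0.01],
    [0, 0, 0.03],
    [-0.002, -0.004, 0.06],
    [-0.008, -0.02, 0.09],
    [-0.016, -0.045, 0.1],
    [-0.021, -0.056, 0.1],
    [-0.021, -0.056, 0.1],
    [-0.021, -0.056, 0.1]
  ],
  "rot": [
    [0, 0, 0],
    [0, 0, 0],
    [0, 0, 0],
    [0, 0, 0],
    [0, 0, 0],
    [0, 0, 0],
    [0, 0, 0],
    [0, 0, 0]
  ]
}}

```text
time: 8.3
ee_pos: [0.4881, 0.0271, 0.2631]
eef_rot: [0.823, 0.568, 0.0, 0.0]
ft_force: [-0.6, 0.9, 0.3]
width: 0.048
grip_force: 0.0
```

Run:
```python
from h import *
s=r.read_state();print(s["time"],s["ee_pos"],s["ft_force"])
a=snap("wrist","w3.png")
for l in ["plug","hinge","cover_edge"]: find("wrist",l,n=2)
b=snap("side","s3.png")
find("side","cover_edge")
cv2.imwrite("pics/c3.png",np.hstack([a[:,130:430],cv2.resize(b[180:300,190:300],None,fx=3.2,fy=3.2)])[:,:,::-1])
```

```text
8.3 [0.48811705 0.02708424 0.26313076] [-0.55104417  0.88629113  0.27869734]
wrist spot_point plug 0.61 [0.506 0.087 0.122] [255. 123.]
wrist spot_point hinge 0.82 [0.528 0.137 0.178] [258.  51.]
side spot_point cover_edge 0.69 [0.294 0.242 0.001] [285. 337.]
side spot_point cover_edge 0.59 [0.545 0.177 0.276] [215. 211.]
side spot_point cover_edge 0.19 [0.539 0.164 0.235] [221. 222.]
```

View pics/c3.png

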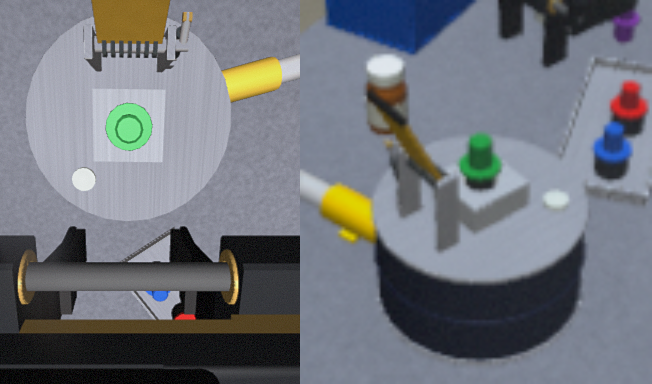

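The plug stands upright in the port, with its flange at about (257,126) in the wrist view, and it is released. The cover's edge agrees with the prediction at (0.545,0.178,0.273). I'll shut the fingers and go over to the outside of the cover.

{"name": "arm_command", "arguments": {
  "xyz": [
    [0, 0, 0.03],
    [0, 0, 0.06],
    [0.005, 0.013, 0.085],
    [0.015, 0.04, 0.085],
    [0.026, 0.07, 0.085],
    [0.037, 0.1, 0.085],
    [0.048, 0.13, 0.085],
    [0.06, 0.16, 0.085],
    [0.07, 0.187, 0.085],
    [0.0737, 0.1964, 0.085],
    [0.0737, 0.1964, 0.06],
    [0.0737, 0.1964, 0.03],
    [0.0737, 0.1964, 0.005],
    [0.0737, 0.1964, 0],
    [0.0737, 0.1964, 0]
  ],
  "rot": [
    [0, 0, 0],
    [0, 0, 0],
    [0, 0, 0],
    [0, 0, 0],
    [0, 0, 0],
    [0, 0, 0],
    [0, 0, 0],
    [0, 0, 0],
    [0, 0, 0],
    [0, 0, 0],
    [0, 0, 0],
    [0, 0, 0],
    [0, 0, 0],
    [0, 0, 0],
    [0, 0, 0]
  ],
  "grip": 0
}}

```text
time: 9.85
ee_pos: [0.5611, 0.2229, 0.2611]
eef_rot: [0.823, 0.569, -0.002, -0.0]
ft_force: [0.9, 0.3, 0.8]
width: 0.0005
grip_force: 0.0
```

Run:
```python
from h import *
s=r.read_state();print(s["time"],s["ee_pos"],s["ft_force"],s["width"])
b=snap("side","s4.png"); c=snap("scene","c4.png")
cv2.imwrite("pics/c4.png",np.hstack([cv2.resize(c[90:240,240:390],(400,400)),cv2.resize(b[150:290,170:310],(400,400))])[:,:,::-1])
```

```text
9.85 [0.56113627 0.22287381 0.26109539] [0.94578623 0.34402608 0.80587507] 0.0005172584201619276
```

View pics/c4.png

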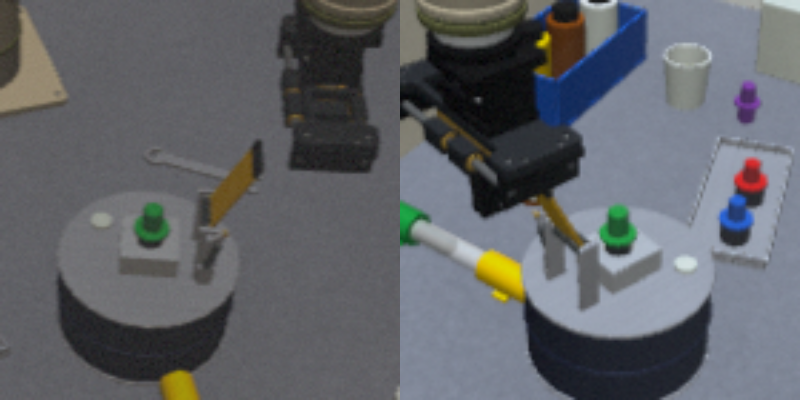

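The scene crop shows the shut fingers outside the open cover with nothing else near. Now a slow push along drum -y.

{"name": "arm_command", "arguments": {
  "xyz": [
    [-0.0067, -0.0178, 0],
    [-0.0123, -0.0328, 0],
    [-0.0141, -0.0374, 0],
    [-0.0158, -0.0421, 0],
    [-0.0176, -0.0468, 0],
    [-0.0194, -0.0515, 0],
    [-0.0211, -0.0562, 0],
    [-0.0229, -0.0608, 0],
    [-0.0246, -0.0655, 0],
    [-0.0264, -0.0702, 0]
  ],
  "rot": [
    [0, 0, 0],
    [0, 0, 0],
    [0, 0, 0],
    [0, 0, 0],
    [0, 0, 0],
    [0, 0, 0],
    [0, 0, 0],
    [0, 0, 0],
    [0, 0, 0],
    [0, 0, 0]
  ]
}}

```text
time: 10.78
ee_pos: [0.535, 0.1529, 0.2622]
eef_rot: [0.823, 0.569, -0.0, -0.0]
ft_force: [0.8, 0.7, 0.3]
width: 0.0004
grip_force: 0.9
```

Run:
```python
from h import *
s=r.read_state();print(s["time"],s["ee_pos"],s["ft_force"])
d=np.array(s["ee_pos"])-[.509,.0832,0];print("y",d@[.352,.936,0])
b=snap("side","s5.png"); c=snap("scene","c5.png")
find("side","cover_edge");find("scene","cover_edge")
```

```text
10.7833 [0.53502702 0.15285469 0.2621816 ] [0.80040438 0.7383385  0.3446771 ]
y 0.07435830045486491
side spot_point cover_edge 0.69 [0.529 0.14  0.287] [228. 203.]
side spot_point cover_edge 0.31 [0.508 0.079 0.144] [246. 234.]
scene spot_point cover_edge 0.5 [0.535 0.136 0.282] [322. 144.]
```

The cover is about vertical (0.44 rad). I'll keep pushing slowly towards the snap point.

{"name": "arm_command", "arguments": {
  "xyz": [
    [-0.0014, -0.0037, 0],
    [-0.0028, -0.0075, 0],
    [-0.0042, -0.0112, 0],
    [-0.0056, -0.015, 0],
    [-0.007, -0.0187, 0]
  ],
  "rot": [
    [0, 0, 0],
    [0, 0, 0],
    [0, 0, 0],
    [0, 0, 0],
    [0, 0, 0]
  ]
}}

```text
time: 11.4
ee_pos: [0.5281, 0.1342, 0.2624]
eef_rot: [0.823, 0.569, -0.0, 0.0]
ft_force: [-0.3, 0.7, -0.5]
width: 0.0001
grip_force: 0.4
```

Run:
```python
from h import *
s=r.read_state();print(s["time"],s["ft_force"])
b=snap("side","s6.png")
find("side","cover_edge")
```

```text
11.4 [-0.25862519  0.68344402 -0.4589322 ]
side spot_point cover_edge 0.81 [0.521 0.119 0.282] [235. 201.]
```

{"name": "arm_command", "arguments": {
  "xyz": [
    [-0.0011, -0.0028, 0],
    [-0.0021, -0.0056, 0],
    [-0.0032, -0.0084, 0],
    [-0.0042, -0.0112, 0]
  ],
  "rot": [
    [0, 0, 0],
    [0, 0, 0],
    [0, 0, 0],
    [0, 0, 0]
  ]
}}

```text
time: 11.83
ee_pos: [0.524, 0.1232, 0.2625]
eef_rot: [0.823, 0.569, -0.0, 0.0]
ft_force: [0.4, -0.5, -0.3]
width: -0.0001
grip_force: 0.0
```

Run:
```python
from h import *
s=r.read_state();print(s["time"],s["ft_force"])
b=snap("side","s7.png")
find("side","cover_edge")
```

```text
11.8333 [ 0.39320587 -0.45589642 -0.26847988]
side spot_point cover_edge 0.63 [0.516 0.106 0.278] [239. 201.]
```

{"name": "arm_command", "arguments": {
  "xyz": [
    [-0.0011, -0.0028, 0],
    [-0.0014, -0.0037, 0],
    [-0.0014, -0.0037, 0],
    [-0.0014, -0.0037, 0]
  ],
  "rot": [
    [0, 0, 0],
    [0, 0, 0],
    [0, 0, 0],
    [0, 0, 0]
  ]
}}

```text
time: 12.27
ee_pos: [0.5228, 0.1198, 0.2625]
eef_rot: [0.823, 0.569, 0.0, 0.0]
ft_force: [0.1, 0.5, -0.5]
width: 0.0006
grip_force: 0.0
```

Run:
```python
from h import *
s=r.read_state();print(s["time"],s["ft_force"])
b=snap("side","s8.png")
find("side","cover_edge")
```

```text
12.2667 [ 0.07090344  0.5481451  -0.46232753]
side spot_point cover_edge 0.58 [0.5   0.067 0.252] [251. 203.]
```

It has snapped and is running ahead by itself. I'll lift clear and wait while it closes.

{"name": "arm_command", "arguments": {
  "xyz": [
    [0, 0, 0.01],
    [0, 0, 0.03],
    [0, 0, 0.05],
    [0, 0, 0.05],
    [0, 0, 0.05],
    [0, 0, 0.05],
    [0, 0, 0.05],
    [0, 0, 0.05],
    [0, 0, 0.05],
    [0, 0, 0.05],
    [0, 0, 0.05],
    [0, 0, 0.05],
    [0, 0, 0.05],
    [0, 0, 0.05]
  ],
  "rot": [
    [0, 0, 0],
    [0, 0, 0],
    [0, 0, 0],
    [0, 0, 0],
    [0, 0, 0],
    [0, 0, 0],
    [0, 0, 0],
    [0, 0, 0],
    [0, 0, 0],
    [0, 0, 0],
    [0, 0, 0],
    [0, 0, 0],
    [0, 0, 0],
    [0, 0, 0]
  ]
}}

```text
time: 13.53
ee_pos: [0.5228, 0.1198, 0.3125]
eef_rot: [0.823, 0.569, 0.0, 0.0]
ft_force: [1.2, 0.8, 0.5]
width: 0.0002
grip_force: 0.0
```

Run:
```python
from h import *
s=r.read_state();print(s["time"],s["ee_pos"],s["ft_force"])
b=snap("side","s9.png"); find("side","cover_edge");find("side","cover_pad")
c=snap("scene","c9.png"); find("scene","cover_edge");find("scene","cover_pad")
cv2.imwrite("pics/c9b.png",np.hstack([cv2.resize(c[90:240,240:390],(400,400)),cv2.resize(b[150:290,170:310],(400,400))])[:,:,::-1])
```

```text
13.5333 [0.52276748 0.11984686 0.3124814 ] [1.24346032 0.78289153 0.54450703]
side spot_point cover_edge 0.61 [0.491 0.045 0.198] [257. 215.]
side spot_point cover_pad 0.9 [0.508 0.084 0.194] [246. 222.]
scene spot_point cover_edge 0.61 [0.499 0.047 0.197] [284. 164.]
scene spot_point cover_pad 0.77 [0.509 0.083 0.19 ] [297. 166.]
scene spot_point cover_pad 0.3 [0.528 0.14  0.182] [318. 168.]
scene spot_point cover_pad 0.2 [ 0.755  0.288 -0.001] [388. 255.]
```

View pics/c9b.png

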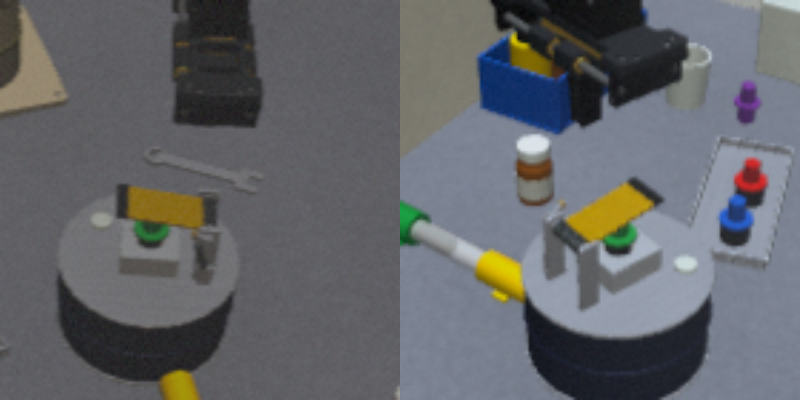

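The cover lies on the plug by itself, with the pad at (0.509,0.083,0.19). Now to go above the pad.

{"name": "arm_command", "arguments": {
  "xyz": [
    [-0.006, -0.016, -0.01],
    [-0.0138, -0.0366, -0.03],
    [-0.0138, -0.0366, -0.06],
    [-0.0138, -0.0366, -0.085],
    [-0.0138, -0.0366, -0.1],
    [-0.0138, -0.0366, -0.107],
    [-0.0138, -0.0366, -0.112],
    [-0.0138, -0.0366, -0.114],
    [-0.0138, -0.0366, -0.114]
  ],
  "rot": [
    [0, 0, 0],
    [0, 0, 0],
    [0, 0, 0],
    [0, 0, 0],
    [0, 0, 0],
    [0, 0, 0],
    [0, 0, 0],
    [0, 0, 0],
    [0, 0, 0]
  ]
}}

```text
time: 14.58
ee_pos: [0.5093, 0.0835, 0.199]
eef_rot: [0.822, 0.569, 0.0, 0.0]
ft_force: [-0.1, 0.1, 0.5]
width: 0.0004
grip_force: 0.0
```

{"name": "arm_command", "arguments": {
  "xyz": [
    [0, 0, -0.001],
    [0, 0, -0.002],
    [0, 0, -0.003],
    [0, 0, -0.004],
    [0, 0, -0.005],
    [0, 0, -0.006],
    [0, 0, -0.007]
  ],
  "rot": [
    [0, 0, 0],
    [0, 0, 0],
    [0, 0, 0],
    [0, 0, 0],
    [0, 0, 0],
    [0, 0, 0],
    [0, 0, 0]
  ]
}}

```text
time: 15.17
ee_pos: [0.509, 0.0831, 0.1918]
eef_rot: [0.823, 0.569, 0.0, 0.0]
ft_force: [-1.8, -0.9, 4.7]
width: 0.0003
grip_force: 2.3
```

{"name": "arm_command", "arguments": {
  "xyz": [
    [0, 0, -0.0004],
    [0, 0, -0.0008],
    [0, 0, -0.0012]
  ],
  "rot": [
    [0, 0, 0],
    [0, 0, 0],
    [0, 0, 0]
  ]
}}

```text
time: 15.42
ee_pos: [0.5089, 0.083, 0.1904]
eef_rot: [0.823, 0.569, -0.0, 0.0]
ft_force: [-2.3, -1.9, 5.0]
width: 0.0003
grip_force: 2.2
```

{"name": "arm_command", "arguments": {
  "xyz": [
    [0, 0, -0.0004],
    [0, 0, -0.0008]
  ],
  "rot": [
    [0, 0, 0],
    [0, 0, 0]
  ]
}}

```text
time: 15.58
ee_pos: [0.509, 0.083, 0.1895]
eef_rot: [0.823, 0.569, -0.0, 0.0]
ft_force: [-1.4, -2.3, 4.4]
width: 0.0006
grip_force: 2.2
```

{"name": "arm_command", "arguments": {
  "xyz": [
    [0, 0, -0.0004],
    [0, 0, -0.0008]
  ],
  "rot": [
    [0, 0, 0],
    [0, 0, 0]
  ]
}}

```text
time: 15.75
ee_pos: [0.5091, 0.0831, 0.1887]
eef_rot: [0.823, 0.569, 0.0, 0.0]
ft_force: [-1.0, -2.8, 5.1]
width: 0.0004
grip_force: 2.2
```

{"name": "arm_command", "arguments": {
  "xyz": [
    [0, 0, -0.0004],
    [0, 0, -0.0008]
  ],
  "rot": [
    [0, 0, 0],
    [0, 0, 0]
  ]
}}

```text
time: 15.92
ee_pos: [0.5091, 0.0831, 0.1879]
eef_rot: [0.823, 0.569, 0.0, 0.0]
ft_force: [-1.0, -2.9, 5.0]
width: 0.0005
grip_force: 2.2
```

{"name": "arm_command", "arguments": {
  "xyz": [
    [0, 0, -0.0004],
    [0, 0, -0.0008]
  ],
  "rot": [
    [0, 0, 0],
    [0, 0, 0]
  ]
}}

```text
time: 16.08
ee_pos: [0.5091, 0.0831, 0.1871]
eef_rot: [0.823, 0.569, 0.0, 0.0]
ft_force: [-0.5, -3.9, 4.7]
width: 0.0003
grip_force: 2.2
```

{"name": "arm_command", "arguments": {
  "xyz": [
    [0, 0, -0.0004],
    [0, 0, -0.0008]
  ],
  "rot": [
    [0, 0, 0],
    [0, 0, 0]
  ]
}}

```text
time: 16.25
ee_pos: [0.509, 0.0832, 0.1863]
eef_rot: [0.823, 0.569, 0.0, 0.0]
ft_force: [-0.2, -3.6, 4.8]
width: 0.0004
grip_force: 2.2
```

{"name": "arm_command", "arguments": {
  "xyz": [
    [0, 0, -0.0004],
    [0, 0, -0.0008]
  ],
  "rot": [
    [0, 0, 0],
    [0, 0, 0]
  ]
}}

```text
time: 16.42
ee_pos: [0.509, 0.0832, 0.1855]
eef_rot: [0.823, 0.569, 0.0, 0.0]
ft_force: [-0.2, -2.8, 5.2]
width: 0.0001
grip_force: 2.3
```

{"name": "arm_command", "arguments": {
  "xyz": [
    [0, 0, -0.0004],
    [0, 0, -0.0008]
  ],
  "rot": [
    [0, 0, 0],
    [0, 0, 0]
  ]
}}

```text
time: 16.58
ee_pos: [0.509, 0.0831, 0.1847]
eef_rot: [0.823, 0.569, 0.0, 0.0]
ft_force: [-0.2, -4.6, 4.5]
width: 0.0002
grip_force: 2.4
```

{"name": "arm_command", "arguments": {
  "xyz": [
    [0, 0, -0.0004],
    [0, 0, -0.0008]
  ],
  "rot": [
    [0, 0, 0],
    [0, 0, 0]
  ]
}}

```text
time: 16.75
ee_pos: [0.5091, 0.0831, 0.1842]
eef_rot: [0.823, 0.569, 0.0, 0.0]
ft_force: [-2.9, -5.5, 12.3]
width: 0.0005
grip_force: 5.9
```

The force has risen steeply, so the plug has bottomed. A small trim, then hold.

{"name": "arm_command", "arguments": {
  "xyz": [
    [0, 0, -0.0001],
    [0, 0, -0.0001]
  ],
  "rot": [
    [0, 0, 0],
    [0, 0, 0]
  ]
}}

```text
time: 16.92
ee_pos: [0.509, 0.0831, 0.1842]
eef_rot: [0.823, 0.569, 0.0, 0.0]
ft_force: [-2.2, -4.4, 9.7]
width: 0.0003
grip_force: 4.8
```

{"name": "arm_command", "arguments": {
  "xyz": [
    [0, 0, -0.0002],
    [0, 0, -0.0003]
  ],
  "rot": [
    [0, 0, 0],
    [0, 0, 0]
  ]
}}

```text
time: 17.08
ee_pos: [0.5091, 0.0831, 0.1842]
eef_rot: [0.823, 0.569, 0.0, 0.0]
ft_force: [-3.6, -4.5, 12.6]
width: 0.0004
grip_force: 6.5
```

{"name": "arm_command", "arguments": {
  "xyz": [
    [0, 0, -0.0002],
    [0, 0, -0.0002]
  ],
  "rot": [
    [0, 0, 0],
    [0, 0, 0]
  ]
}}

```text
time: 17.25
ee_pos: [0.5091, 0.0831, 0.1842]
eef_rot: [0.823, 0.569, 0.0, 0.0]
ft_force: [-4.4, -5.3, 13.8]
width: 0.0001
grip_force: 6.9
```

{"name": "arm_command", "arguments": {
  "xyz": [
    [0, 0, 0],
    [0, 0, 0],
    [0, 0, 0],
    [0, 0, 0]
  ],
  "rot": [
    [0, 0, 0],
    [0, 0, 0],
    [0, 0, 0],
    [0, 0, 0]
  ]
}}

```text
time: 17.58
ee_pos: [0.5091, 0.0831, 0.1842]
eef_rot: [0.823, 0.569, 0.0, 0.0]
ft_force: [-4.8, -4.0, 13.8]
width: 0.0005
grip_force: 6.9
```

{"name": "arm_command", "arguments": {
  "xyz": [
    [0, 0, 0],
    [0, 0, 0],
    [0, 0, 0],
    [0, 0, 0]
  ],
  "rot": [
    [0, 0, 0],
    [0, 0, 0],
    [0, 0, 0],
    [0, 0, 0]
  ]
}}

```text
time: 17.92
ee_pos: [0.5091, 0.0831, 0.1842]
eef_rot: [0.823, 0.569, 0.0, 0.0]
ft_force: [-4.1, -4.6, 13.0]
width: 0.0005
grip_force: 6.9
```

The push held at about 13.8 N for over 0.5 s with no further motion. Now to lift straight off and check.

{"name": "arm_command", "arguments": {
  "xyz": [
    [0, 0, 0.002],
    [0, 0, 0.01],
    [0, 0, 0.03],
    [0, 0, 0.06],
    [0, 0, 0.09],
    [-0.02, -0.05, 0.11],
    [-0.03, -0.08, 0.11],
    [-0.03, -0.08, 0.11],
    [-0.03, -0.08, 0.11]
  ],
  "rot": [
    [0, 0, 0],
    [0, 0, 0],
    [0, 0, 0],
    [0, 0, 0],
    [0, 0, 0],
    [0, 0, 0],
    [0, 0, 0],
    [0, 0, 0],
    [0, 0, 0]
  ]
}}

```text
time: 18.67
ee_pos: [0.4786, 0.0008, 0.2939]
eef_rot: [0.824, 0.567, 0.0, 0.0]
ft_force: [0.2, 0.6, 0.0]
width: 0.0003
grip_force: 0.0
```

Run:
```python
from h import *
s=r.read_state();print(s["time"],s["ee_pos"],s["ft_force"])
b=snap("side","s10.png"); find("side","cover_edge");find("side","cover_pad")
c=snap("scene","c10.png"); find("scene","cover_pad",n=1)
cv2.imwrite("pics/c10b.png",np.hstack([cv2.resize(c[90:240,240:390],(400,400)),cv2.resize(b[150:290,170:310],(400,400))])[:,:,::-1])
```

```text
18.6667 [0.47855077 0.00080956 0.29389029] [0.23923995 0.59327912 0.0413421 ]
side spot_point cover_edge 0.7 [0.493 0.04  0.183] [257. 218.]
side spot_point cover_edge 0.18 [ 0.293  0.243 -0.003] [285. 339.]
side spot_point cover_pad 0.83 [0.507 0.082 0.187] [246. 223.]
side spot_point cover_pad 0.7 [0.513 0.077 0.116] [245. 240.]
scene spot_point cover_pad 0.74 [0.513 0.082 0.183] [298. 169.]
```

View pics/c10b.png

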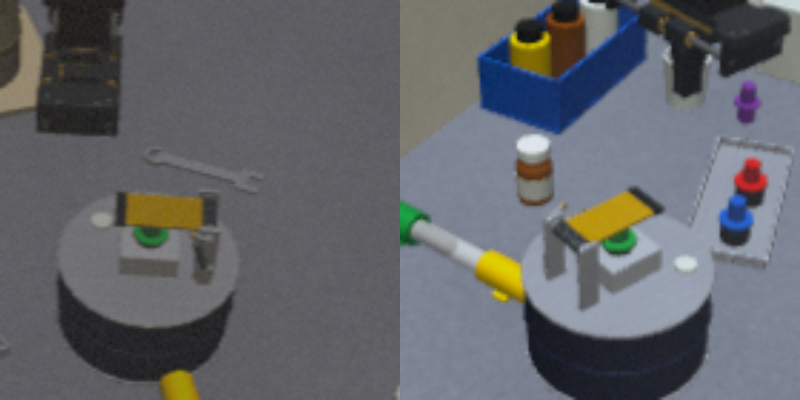

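The cover is shut and lower than before, with the plug's flange just above the block. The pad is at about 184–185 mm, within the home range, and the robot is clear.

```bash
python3 -c "
from bench import r
print(r.close_job())"
```

```text
the job is handed in; nothing more can be done
None
```

The green plug is home on its stop and the cover, which sprang over by itself, is shut on it. I bore down at about 13–14 N for over half a second (highest vertical reading 13.8 N), touched none of the other things, and handed the job in at about 19 s.

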